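# Clip the bridge-carving rest onto the luthier's bench rail

### The arm

A 6-joint arm with a two-finger parallel gripper is mounted at the origin on the work surface. World frame = base frame: x ahead of the robot, y to its left, z up, the work surface at z = 0. Lengths are in m, angles in rad, forces in N, time in s.
With the tool pointing down it reaches from about 0.375 to 0.9 m from the base axis. Payload 3.1 kg.
Tool frame: the origin (TCP) lies at the very end of the fingers, on their centre line; the grasp point (between the pads) lies 19 mm behind it; z points along the fingers, y is the line along which they close (so a half turn about z gives the same grasp; the last joint's range is limited). The gripper opens to 87 mm and grips with 3 to 60 N. Pads are 19 mm wide; open, the fingers measure 117 mm over their backs; the gripper's body (75 mm by 190 mm) begins 51 mm behind the grasp point.
Start: joints at [-1.319, 0.527, 1.433, -0, 1.181, -0.178], TCP at [0.26, -0.568, 0.223] pointing down, gripper open.
Joint ranges: [-3.08, 3.08], [-0.75, 2.2], [0.22, 2.44], [-1.43, 4.57], [0, 2.65], [-2.85, 2.85]. Speed limits (rad/s): [2.79, 2.79, 3.14, 3.14, 3.14, 3.14].

### API

Orientations are given as a unit quaternion [x, y, z, w].
In Python, from rig import status, viewer, robot gives the robot as it stands.
- The arm moves only by the tool arm_command, never from a script. Its arguments are lists of equal length, an entry for each row: "delta_rot": the turn, a rotation vector about the tool's x, y, z in degrees, a list of three; "delta_pos": the shift along the tool's x, y, z in m, a list of three; "gripper": the closure, from -1 (fully open) to 1 (shut). In form: {"delta_rot": [[rx, ry, rz], ...], "delta_pos": [[dx, dy, dz], ...], "gripper": [gripper, ...]}. A call has 1 to 12 rows; each row is the pose to reach, as a shift and turn from the pose commanded when the call began, along the tool's axes at that moment; what a row does not reach only later rows make up. A row lasts 1/12 s, in which the tool goes at most 41.7 mm and 7.16 degrees, less where a joint would pass 70% of its speed; a pose out of reach is approached as far as the arm can. A call with a gripper value outside its range is refused whole. The fingers move at their own pace and stop on an object; "grip_force" is the grip in N (left out, the last holds). Time passes only in rows, so rows that repeat a pose let the fingers close. It gives the time, the measured TCP pose, the force, the opening and the grip force at its end, in the units of the state.
- status.get_obs(): the state, without advancing time (a new reading comes with each control period).
- viewer.camera(name): name is "side" or "top"; returns a dict with "pixels" (384x512x3 uint8, blue, green, red), "fx", "fy", "cx", "cy" (pixels), "pose" (4x4, takes a point from camera to world coordinates). Camera axes: x right, y down, z forward; pixel columns grow to the right and rows downward; lengths in m; the calibration is good to about 2 mm. A picture is of the moment at which its call begins. There is no depth.
- robot.hand_in(): hands the job in; it is judged then, once.
The state is a dict: "time": time; "q": joint angles; "joint_velocities": joint speeds; "joint_torque": joint torques, N m; "position": TCP position; "tool_rot": TCP orientation; "ft_force": force on the tool from outside, world axes, zero at the start; "moment": the same for the moment, N m; "grip_width": finger opening in m; "grip_force": force on a finger pad.
Only numpy, scipy, OpenCV 4.12 (cv2) and the standard library are available. Lean on these libraries where they do the work, as an engineer would, in place of code of your own. Each camera call takes 0.05 s, during which the arm holds its last target. There are 200 camera calls.

### The job

Clip the loose bridge-carving rest onto the aluminium bench rail, centred between the two green tags, in the gap between the two modules already there: hook its lip under the rail's far edge while its near end is held up, then rock the near end down until the orange sprung foot clicks under the near edge and the rest sits flat and fully home. The rail is packed up by a few millimetres that nobody has measured, so feel for its height, and press gently, since the rail mounting is delicate (30 N is already too much), let go of the rest when it is home, and leave the other things on the bench where they are.

Things in the scene. Friction and masses are not known exactly. Their poses are not given: they have to be found in the camera images.
- rest: The bridge-carving rest: loose black plastic clip-on module, 0.15 to 0.3 kg, with a maple grip block on top. Origin: centre of the flat underside (seat) of its black body, which lies on the rail's top when home; z up, x towards the hook end, y along the rail when mounted. Body x -46 to 39, y -20 to 20, z 0 to 22 mm. Stands level on hook wall and two cheeks at the -x end, origin 17 mm above the bench.
- grip (a point): centre of the upright maple block's sides on top of the rest: (10, 0, 40) mm in the rest's frame. Block x -10 to 30, y -12 to 12, z 22 to 58 mm: 24 mm to grip across y, 40 mm across x.
- lip (a point): tip of the hook's lip, upper edge, mid-width: (23, 0, -7.5) mm in the rest's frame. At the rest's +x end a wall (inner face x = 31.5, outer 39 mm) reaches down to z = -17 mm and carries the lip, which points to -x, from the wall to x = 23 mm, z -12 to -7.5 mm. The rail's flange edge goes in the 7.5 mm high slot between lip and seat.
- press (a point): centre of the orange patch, 26 x 30 mm, on top of the rest's near (-x) end, where a push rocks it down: (-34, 0, 22) mm in the rest's frame
- tooth (a point): tip of the orange foot's tooth, upper edge: (-23.5, 0, -5.5) mm in the rest's frame when the foot is out. The tooth points to +x; flat top at z = -5.5 mm; below it a ramp slopes out to x = -31.5 mm at z = -15.5 mm. It lies between the two cheeks (x -46 to -34, y beyond +-15, down to z = -17 mm).
- foot (a joint): the orange foot's slide: 0 = out, to 0.012 m = pushed to -x of the rest. Spring 2 N at 0, 8 N at 0.012; slick. With the lip hooked the rest stays propped on the foot's ramp, tilted about 0.2 rad; about 5 to 11 N down on the patch (which swings 6 mm to -x as it sinks 13) makes the foot ride over the near flange edge and snap back under it .
- rail: Aluminium bench rail fixed on a grey base plate, 360 mm long along its y. Origin: on the bench under its middle; x points away from the robot (far edge at +x), z up. Flange x -30 to 30 mm, 4 mm thick, its top 34 to 42 mm above the bench: packed up by an unmeasured 0 to 8 mm, which this pose does not show; held fast. Web below x -16 to 16 mm; base plate x -75 to 75, z 0 to 6 mm.
- bay: The place for the rest: marked by two green tags, 18 x 40 mm, on the base plate before and behind the rail (62 mm either way), at the bay's middle. Origin: on the rail's centre line, at bench height, axes as the rail's. Rest fully home: its origin over this point, seat on the rail's top, x axes alike. Hooking at a tilt of about 0.35 rad keeps the cheeks and foot clear of the near edge.
- peg_tray: grey module with a blue tray of black pegs, fixed on the rail beside the bay, either side; 85 x 46 mm, 38 mm tall above its origin; its centre 85 to 95 mm from the bay's middle. Origin: its centre, 38 mm above the bench.
- file_block: grey module with a dark red wooden block, fixed on the rail on the other side of the bay; 85 x 40 mm, 34 mm tall above its origin; same distances. Origin as the peg tray's.
- mug: bystander: blue mug, 76 mm wide, 85 mm tall; origin at the centre of its foot
- glue: bystander: white plastic bottle, 48 mm wide, 120 mm tall; origin at the centre of its foot
- brush: bystander: brush lying on the bench; origin at its middle, underside
- gouge: bystander: light wooden-handled tool lying on the bench; origin at its middle, underside
- spool_clamp: bystander: wooden spool clamp standing, 32 mm wide, 76 mm tall; origin at the centre of its foot
- caul: bystander: maple block 100 x 30 x 25 mm lying on the bench; origin at the centre of its underside

How it is judged:
On the way:
1. the lip is hooked under the rail's far edge, at the green tags, with the near end still up (tilted over 0.1 rad) and the foot not yet under the near edge (x of lip in the frame of rail between 0.012 and 0.0285 m and z of lip in the frame of rail between 0.018 and 0.0375 m and y of rest in the frame of bay between -0.015 and 0.015 m and angle between the z axis of rest and the z axis of rail, either way round between 0.1 and 0.7 rad), for 0.1 s.
At the end, for the whole second after the job is handed in: The rest sits flat on the rail (within 0.04 rad, seat 32.5 to 43.5 mm above the bench, centred across the rail within 4 mm, along it within 12 mm of the bay's middle, square within 0.08 rad), hook at the far edge, lip under the flange, foot snapped back (below 3 mm), at rest and released (z of rest in the frame of rail between 0.0325 and 0.0435 m and x of rest in the frame of rail between -0.004 and 0.004 m and y of rest in the frame of bay between -0.012 and 0.012 m and x of lip in the frame of rail between 0.012 and 0.0285 m and angle between the z axis of rest and the z axis of rail, either way round below 0.04 rad and angle between rest's own z axis and vertical below 0.1 rad and angle between the x axis of rest and the x axis of rail, either way round below 0.08 rad and value of joint foot below 0.003 m and linear speed of rest below 0.02 m/s and contact force between the fingers and rest below 0.2 N); the robot touches nothing.
It fails at once if the rest is pressed or knocked against the rail with more than 30 N (contact force between rest and rail above 30 N).
It fails at once if a loose bystander (mug, bottle, brush, wooden-handled tool, spool clamp or maple block) is shifted by more than 30 mm (distance of any of mug, glue, brush, gouge, spool_clamp, caul from where it was at the start of the episode above 0.03 m).
It also fails if it takes over 72 s, if anything falls off the work surface, if the arm or the gripper's body presses on something with over 40 N, if the wrist force passes 120 N, or if a joint passes its speed limit or range.

## Working session

There is one attempt and no reset: what is moved stays moved. The work goes in short steps, Python scripts to look and compute and a tool call to move; the robot and the scene stay as the last step left them, time stands still between calls to the robot, and variables do not carry over. Pictures are saved under pics/ and viewed, at most 10 in all, crops included, and the job is handed in when it is done.

Besides the shell and the picture viewer there is one more tool, called after "Request:" by a JSON object that holds its "fn" and its "kwargs", one argument or row to a line. arm_command: Moves the arm, as the interface text tells. Its arguments: {"type":"object","properties":{"delta_rot":{"type":"array","items":{"type":"array","items":{"type":"number"}}},"delta_pos":{"type":"array","items":{"type":"array","items":{"type":"number"}}},"gripper":{"type":"array","items":{"type":"number"}},"grip_force":{"type":"number"}},"required":["delta_rot","delta_pos","gripper"]}

```bash
mkdir -p pics
cat > h.py <<'E'
import numpy as np, cv2
from rig import status, viewer, robot
def cam(n,save=None):
    c=viewer.camera(n); c['pixels']=np.array(c['pixels'],np.uint8); c['pose']=np.array(c['pose'])
    if save: cv2.imwrite('pics/'+save,c['pixels'])
    return c
def ray(c,u,v):
    d=np.array([(u-c['cx'])/c['fx'],(v-c['cy'])/c['fy'],1]); return c['pose'][:3,3],c['pose'][:3,:3]@d
def plane(c,u,v,z):
    o,d=ray(c,u,v); return o+d*(z-o[2])/d[2]
def proj(c,p):
    q=c['pose'][:3,:3].T@(np.array(p)-c['pose'][:3,3]); return np.array([c['fx']*q[0]/q[2]+c['cx'],c['fy']*q[1]/q[2]+c['cy']])
E
python3 - <<'E'
from h import *
a=cam('top','t0.png');b=cam('side','s0.png')
for c in(a,b):
    print(c['fx'],c['cx'],c['cy'],c['pose'].round(3).tolist())
s=status.get_obs();print({k:np.round(v,3).tolist() for k,v in s.items()})
E
```

```text
444.3448962905291 256.2600602278226 190.27773976850847 [[0.015, -0.99, 0.138, 0.35], [-1.0, -0.015, 0.001, -0.008], [0.001, -0.138, -0.99, 1.202], [0.0, 0.0, 0.0, 1.0]]
355.69283259285737 249.54639699633194 191.84199767018754 [[-0.861, -0.323, 0.392, 0.038], [-0.508, 0.577, -0.639, 0.759], [-0.02, -0.75, -0.661, 0.84], [0.0, 0.0, 0.0, 1.0]]
{'time': 0.1, 'q': [-1.319, 0.528, 1.434, 0.0, 1.181, -0.179], 'joint_velocities': [-0.001, -0.001, -0.003, -0.0, -0.001, -0.001], 'joint_torque': [0.001, -44.098, -17.715, 0.063, 0.053, -0.0], 'position': [0.26, -0.567, 0.222], 'tool_rot': [0.977, 0.213, -0.0, -0.001], 'ft_force': [0.247, -0.869, -0.283], 'moment': [-0.056, 0.003, 0.029], 'grip_force': 0.0, 'grip_width': 0.087}
```

View pics/t0.png

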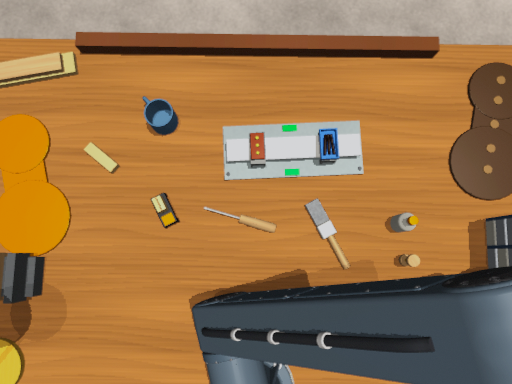

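View pics/s0.png

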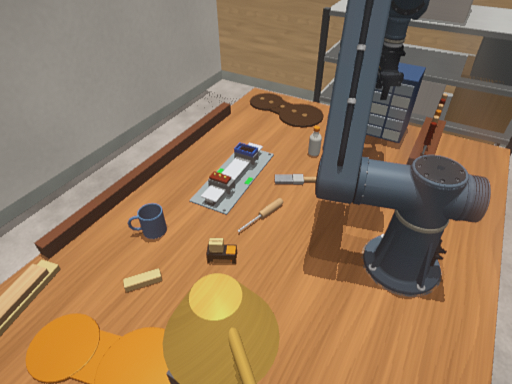

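The top view shows the green tags at about (289,128) and (292,172). The rest is at about (165,210), with its orange patch below and to the right and its maple block above.

```bash
cat > m.py <<'E'
from h import *
a=cam('top');b=cam('side')
def blobs(c,lo,hi,roi,mn=8):
    u0,u1,v0,v1=roi
    hsv=cv2.cvtColor(c['pixels'],cv2.COLOR_BGR2HSV)[v0:v1,u0:u1]
    m=cv2.inRange(hsv,lo,hi); n,_,st,ce=cv2.connectedComponentsWithStats(m)
    L=[]
    for i in range(1,n):
        if st[i,4]>=mn:
            L.append((ce[i]+[u0,v0],st[i,4]))
    return m,L
if __name__=='__main__':
    for nm,c,roi in(('top',a,(200,380,110,190)),('side',b,(180,290,130,220))):
        _,L=blobs(c,(50,150,80),(75,255,255),roi)
        for ce,ar in L: print(nm,'green',ce.round(1),ar,plane(c,*ce,.006).round(4))
    p=[cv2.resize(a['pixels'][185:235,140:190],(400,400),interpolation=cv2.INTER_NEAREST),cv2.resize(b['pixels'][230:270,200:240],(400,400),interpolation=cv2.INTER_NEAREST)]
    cv2.imwrite('pics/rest.png',np.hstack(p))
E
python3 m.py
```

```text
top green [289.1 127.5] 81 [ 0.6932 -0.0955  0.006 ]
top green [291.5 171.5] 84 [ 0.5695 -0.1027  0.006 ]
side green [220.2 170.2] 12 [ 0.6935 -0.1003  0.006 ]
side green [248.2 180.5] 25 [ 0.5688 -0.0997  0.006 ]
```

View pics/rest.png

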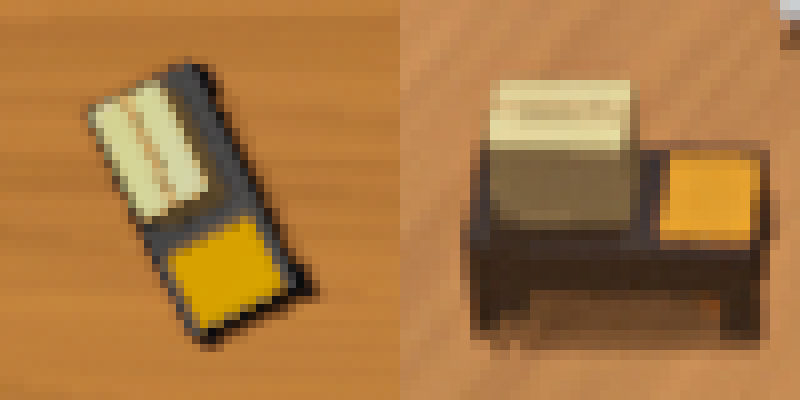

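The crop shows the rest upright. In the top view the maple block is at about (159,204) and the orange patch at (168.5,219.5), so the hook end points away and left (+x, +y).

```bash
cat > r.py <<'E'
from m import *
def rect(c,lo,hi,roi,z,nm):
    m,L=blobs(c,lo,hi,roi); 
    n,lab,st,ce=cv2.connectedComponentsWithStats(m); i=1+np.argmax(st[1:,4])
    ys,xs=np.nonzero(lab==i); P=np.array([plane(c,x+roi[0],y+roi[2],z)[:2] for x,y in zip(xs,ys)])*1000
    r=cv2.minAreaRect(P.astype(np.float32)); print(nm,st[i,4],'mean',P.mean(0).round(1),'rect',np.round(r[0],1),np.round(r[1],1),round(r[2],1)); return P.mean(0)
g1=(140,190,185,235); g2=(200,240,230,270)
rect(a,(20,200,120),(30,255,255),g1,.039,'patch top')
rect(b,(12,170,180),(25,255,255),g2,.039,'patch side')
rect(a,(20,40,150),(35,140,255),g1,.075,'block top')
rect(b,(18,40,170),(35,140,255),g2,.075,'block side')
# plate and rail yaw
rect(a,(0,0,100),(179,60,255),(215,370,115,185),.006,'plate')
rect(a,(0,0,190),(179,40,255),(215,370,115,185),.038,'rail')
rect(a,(105,150,60),(125,255,255),(310,345,120,170),.076,'tray')
rect(a,(0,150,60),(6,255,255),(245,270,125,170),.072,'fileb')
for c,roi in((a,g1),(b,g2)):
    h=cv2.cvtColor(c['pixels'],cv2.COLOR_BGR2HSV)
    print([h[v,u].tolist() for u,v in ([(168,219),(157,203)] if c is a else [(231,250),(214,241),(205,265)])])
E
python3 r.py
```

```text
patch top 111 mean [433.4 223.7] rect [433.5 223.8] [25.8 29.3] 25.1
patch side 71 mean [433.3 227.6] rect [433.3 227.4] [25.6 25.8] 29.6
block top 138 mean [469.8 242.4] rect [470.3 242.4] [39.6 23.7] 28.6
block side 96 mean [468.9 246.5] rect [469.  246.5] [38.1 22.1] 29.6
plate 5990 mean [628.7 -99.8] rect [ 630.7 -104.2] [150.7 380.7] 3.4
rail 2127 mean [ 590.3 -143.7] rect [ 618. -103.] [131.9 368.4] 4.1
tray 363 mean [ 631.8 -192. ] rect [ 631.8 -192.1] [79.8 45.3] 3.9
fileb 6 mean [643.2  11.2] rect [643.2  11.2] [13.4  0. ] 1.0
[[23, 255, 215], [27, 83, 210]]
[[19, 202, 223], [21, 99, 194], [14, 144, 196]]
```

```bash
cat > d.py <<'E'
import sys,numpy as np
from scipy.spatial.transform import Rotation as R
from rig import status
# target: x y z yaw_deg tilt_deg (tilt = about tool y of tool-down pose; + leans rest +x end down)
def tgt(yaw,tilt): return R.from_euler('z',yaw,degrees=True)*R.from_euler('y',tilt,degrees=True)*R.from_euler('x',180,degrees=True)
s=status.get_obs(); p=np.array(s['position']); q=R.from_quat(s['tool_rot'])
print('now',p.round(4),'yaw/tilt',(q*R.from_euler('x',-180,degrees=True)).as_euler('ZYX',degrees=True).round(2),'F',np.round(s['ft_force'],2),'w',round(s['grip_width'],4),'gf',s['grip_force'],'t',s['time'],'q',np.round(s['q'],2))
if len(sys.argv)>1:
    a=list(map(float,sys.argv[1:])); 
    print('dpos',q.inv().apply(np.array(a[:3])-p).round(4),'drot',(q.inv()*tgt(*a[3:5])).as_rotvec(degrees=True).round(2))
E
python3 d.py .470 .2445 .15 28 0
```

```text
now [ 0.2604 -0.5679  0.2222] yaw/tilt [ 2.463e+01 -1.000e-02  4.000e-02] F [-0.02  0.08  0.44] w 0.0871 gf 0.0 t 0.3 q [-1.32  0.53  1.43  0.    1.18 -0.18]
dpos [ 0.529  -0.6511  0.0728] drot [-0.04 -0.01 -3.37]
```

Request:
{"fn": "arm_command", "kwargs": {
  "delta_rot": [
    [0, 0, 0],
    [0, 0, 0],
    [0, 0, 0],
    [0, 0, 0],
    [0, 0, 0],
    [0, 0, 0],
    [0, 0, 0],
    [0, 0, 0],
    [0, 0, -1],
    [0, 0, -2],
    [0, 0, -3],
    [0, 0, -3.4]
  ],
  "delta_pos": [
    [0.022, -0.027, 0],
    [0.044, -0.054, 0],
    [0.066, -0.081, 0],
    [0.088, -0.108, 0],
    [0.11, -0.135, 0],
    [0.132, -0.163, 0],
    [0.154, -0.19, 0],
    [0.176, -0.217, 0],
    [0.198, -0.244, 0],
    [0.22, -0.271, 0],
    [0.242, -0.298, 0],
    [0.264, -0.325, 0]
  ],
  "gripper": [-0.2, -0.2, -0.2, -0.2, -0.2, -0.2, -0.2, -0.2, -0.2, -0.2, -0.2, -0.2]
}}

```text
time: 1.3
position: [0.3652, -0.1611, 0.2228]
tool_rot: [0.97, 0.242, 0.0, 0.0]
ft_force: [0.2, 0.1, 0.0]
grip_width: 0.0521
grip_force: 0.0
```

```bash
python3 d.py .470 .2445 .15 28 0
```

```text
now [ 0.3652 -0.1611  0.2228] yaw/tilt [ 2.803e+01 -2.000e-02 -3.000e-02] F [0.21 0.06 0.01] w 0.0521 gf 0.0 t 1.3 q [-0.7   0.22  1.97  0.    0.95  0.38]
dpos [ 0.2831 -0.3088  0.0727] drot [ 0.03 -0.02  0.03]
```

Request:
{"fn": "arm_command", "kwargs": {
  "delta_rot": [
    [0, 0, 0],
    [0, 0, 0],
    [0, 0, 0],
    [0, 0, 0],
    [0, 0, 0],
    [0, 0, 0],
    [0, 0, 0],
    [0, 0, 0],
    [0, 0, 0],
    [0, 0, 0],
    [0, 0, 0],
    [0, 0, 0]
  ],
  "delta_pos": [
    [0.025, -0.028, 0.006],
    [0.05, -0.055, 0.013],
    [0.075, -0.083, 0.02],
    [0.1, -0.11, 0.026],
    [0.125, -0.138, 0.032],
    [0.15, -0.165, 0.039],
    [0.175, -0.193, 0.045],
    [0.2, -0.22, 0.052],
    [0.225, -0.248, 0.059],
    [0.25, -0.275, 0.065],
    [0.275, -0.3, 0.072],
    [0.283, -0.309, 0.073]
  ],
  "gripper": [-0.2, -0.2, -0.2, -0.2, -0.2, -0.2, -0.2, -0.2, -0.2, -0.2, -0.2, -0.2]
}}

```text
time: 2.3
position: [0.471, 0.2472, 0.1489]
tool_rot: [0.97, 0.244, 0.001, -0.001]
ft_force: [0.7, -0.4, -0.7]
grip_width: 0.0521
grip_force: 0.0
```

```bash
python3 - <<'E'
from h import *
b=cam('side');cv2.imwrite('pics/s1.png',cv2.resize(b['pixels'][170:290,150:310],(800,600)))
E
python3 d.py .470 .2445 .046 28 0
```

```text
now [0.471  0.2472 0.1491] yaw/tilt [28.24 -0.15  0.04] F [ 0.32  1.78 -0.41] w 0.0522 gf 0.0 t 2.35 q [0.27 0.51 1.74 0.   0.89 1.35]
dpos [-0.0024  0.002   0.1031] drot [-0.04 -0.15  0.24]
```

View pics/s1.png

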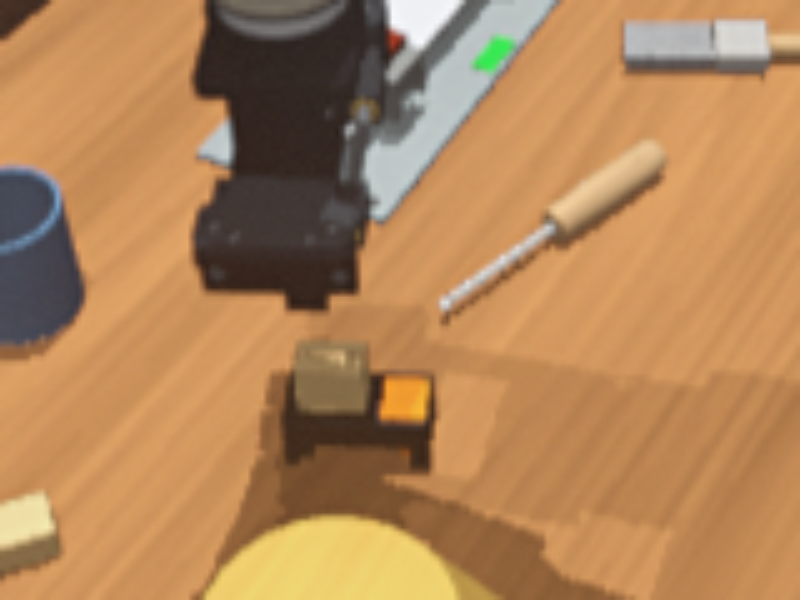

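The side view shows the gripper above the rest, with one finger visible at about (307,300) in line with the maple block at (330,375). I'll go down.

Request:
{"fn": "arm_command", "kwargs": {
  "delta_rot": [
    [0, 0, 0],
    [0, 0, 0],
    [0, 0, 0],
    [0, 0, 0],
    [0, 0, 0],
    [0, 0, 0]
  ],
  "delta_pos": [
    [-0.001, 0.001, 0.02],
    [-0.001, 0.001, 0.042],
    [-0.001, 0.001, 0.063],
    [-0.001, 0.001, 0.083],
    [-0.001, 0.001, 0.098],
    [-0.001, 0.001, 0.103]
  ],
  "gripper": [-0.2, -0.2, -0.2, -0.2, -0.2, -0.2]
}}

```text
time: 2.85
position: [0.4676, 0.2401, 0.0448]
tool_rot: [0.97, 0.242, -0.002, 0.0]
ft_force: [0.3, 0.2, 0.3]
grip_width: 0.0523
grip_force: 0.0
```

Request:
{"fn": "arm_command", "kwargs": {
  "delta_rot": [
    [0, 0, 0],
    [0, 0, 0],
    [0, 0, 0],
    [0, 0, 0],
    [0, 0, 0],
    [0, 0, 0]
  ],
  "delta_pos": [
    [0, 0, 0],
    [0, 0, 0],
    [0, 0, 0],
    [0, 0, 0],
    [0, 0, 0],
    [0, 0, 0]
  ],
  "gripper": [0.6, 0.6, 0.6, 0.6, 0.6, 0.6],
  "grip_force": 25
}}

```text
time: 3.35
position: [0.4697, 0.242, 0.0473]
tool_rot: [0.97, 0.242, 0.001, -0.0]
ft_force: [-0.3, 1.1, 2.2]
grip_width: 0.0239
grip_force: 24.8
```

```bash
python3 d.py
```

```text
now [0.4697 0.242  0.0473] yaw/tilt [ 2.803e+01 -9.000e-02 -2.000e-02] F [-0.3   1.09  2.17] w 0.0239 gf 24.781355280429125 t 3.35 q [0.26 0.68 1.81 0.   0.65 1.35]
```

Request:
{"fn": "arm_command", "kwargs": {
  "delta_rot": [
    [0, 0, 0],
    [0, 0, 0],
    [0, 0, 0],
    [0, 0, 0],
    [0, 0, 0],
    [0, 0, 0]
  ],
  "delta_pos": [
    [0, 0, -0.015],
    [0, 0, -0.04],
    [0, 0, -0.07],
    [0, 0, -0.1],
    [0, 0, -0.12],
    [0, 0, -0.12]
  ],
  "gripper": [0.6, 0.6, 0.6, 0.6, 0.6, 0.6]
}}

```text
time: 3.85
position: [0.472, 0.2426, 0.1708]
tool_rot: [0.97, 0.242, 0.005, -0.0]
ft_force: [0.8, -0.6, -2.7]
grip_width: 0.0236
grip_force: 24.8
```

```bash
python3 d.py .6366 -.0992 .165 3.5 18.9
```

```text
now [0.472  0.2426 0.1708] yaw/tilt [28.05 -0.53 -0.13] F [ 0.76 -0.61 -2.67] w 0.0236 gf 24.78332569822669 t 3.85 q [ 0.26  0.47  1.73 -0.    0.93  1.35]
dpos [-0.0155  0.3791  0.0064] drot [  4.06 -19.16  24.33]
```

Request:
{"fn": "arm_command", "kwargs": {
  "delta_rot": [
    [0.3, -1.6, 2],
    [0.7, -3.2, 4],
    [1, -4.8, 6],
    [1.4, -6.4, 8.1],
    [1.7, -8, 10.1],
    [2, -9.6, 12.2],
    [2.4, -11.2, 14.2],
    [2.7, -12.8, 16.2],
    [3, -14.4, 18.2],
    [3.4, -16, 20.3],
    [3.7, -17.6, 22.3],
    [4.06, -19.16, 24.33]
  ],
  "delta_pos": [
    [-0.001, 0.031, 0],
    [-0.003, 0.063, 0],
    [-0.004, 0.095, 0],
    [-0.005, 0.126, 0],
    [-0.007, 0.158, 0],
    [-0.008, 0.19, 0],
    [-0.009, 0.22, 0],
    [-0.011, 0.253, 0],
    [-0.012, 0.285, 0.001],
    [-0.013, 0.317, 0.003],
    [-0.015, 0.35, 0.005],
    [-0.0155, 0.379, 0.0064]
  ],
  "gripper": [0.6, 0.6, 0.6, 0.6, 0.6, 0.6, 0.6, 0.6, 0.6, 0.6, 0.6, 0.6]
}}

```text
time: 4.85
position: [0.6334, -0.102, 0.1578]
tool_rot: [0.985, 0.029, -0.17, 0.006]
ft_force: [0.2, 0.2, -1.9]
grip_width: 0.0238
grip_force: 24.8
```

Request:
{"fn": "arm_command", "kwargs": {
  "delta_rot": [
    [0, 0, 0],
    [0, 0, 0],
    [0, 0, 0]
  ],
  "delta_pos": [
    [0, 0, 0],
    [0, 0, 0],
    [0, 0, 0]
  ],
  "gripper": [0.6, 0.6, 0.6]
}}

```text
time: 5.1
position: [0.6324, -0.0996, 0.1582]
tool_rot: [0.985, 0.03, -0.17, 0.005]
ft_force: [0.0, -0.1, -2.5]
grip_width: 0.0238
grip_force: 25.0
```

```bash
python3 - <<'E'
from h import *
b=cam('side');t=cam('top');cv2.imwrite('pics/s2.png',np.hstack([cv2.resize(b['pixels'][120:220,170:270],(400,400)),cv2.resize(t['pixels'][110:190,250:330],(400,400))]))
E
python3 d.py .6366 -.0992 .115 3.5 18.9
```

```text
now [ 0.6326 -0.0988  0.1594] yaw/tilt [ 3.54 19.55 -0.04] F [-0.31 -0.16 -2.13] w 0.0234 gf 24.962247093353653 t 5.2 q [-0.28  0.77  1.18 -0.11  1.52  1.26]
dpos [0.0186 0.0007 0.0405] drot [0.05 0.65 0.04]
```

View pics/s2.png

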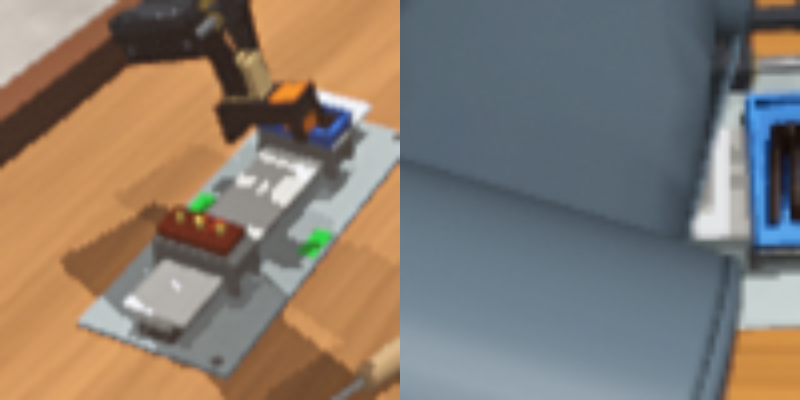

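In the side view the rest is tilted with its near end up, above the bay between the modules. The arm hides it in the top view. I'll descend to feel for the rail height.

Request:
{"fn": "arm_command", "kwargs": {
  "delta_rot": [
    [0, 0.3, 0],
    [0, 0.6, 0],
    [0, 0.6, 0],
    [0, 0.6, 0],
    [0, 0.6, 0],
    [0, 0.6, 0]
  ],
  "delta_pos": [
    [0.005, 0.001, 0.01],
    [0.009, 0.001, 0.02],
    [0.014, 0.001, 0.03],
    [0.0186, 0.001, 0.0405],
    [0.0186, 0.001, 0.0405],
    [0.0186, 0.001, 0.0405]
  ],
  "gripper": [0.6, 0.6, 0.6, 0.6, 0.6, 0.6]
}}

```text
time: 5.7
position: [0.6368, -0.1005, 0.1142]
tool_rot: [0.986, 0.03, -0.165, 0.005]
ft_force: [0.2, 0.0, -1.4]
grip_width: 0.0237
grip_force: 25.0
```

```bash
python3 d.py .6366 -.0992 .100 3.5 18.9
```

```text
now [ 0.6368 -0.1005  0.1142] yaw/tilt [ 3.47 19.01 -0.05] F [ 0.18  0.01 -1.42] w 0.0237 gf 24.96225026297907 t 5.7 q [-0.28  0.82  1.2  -0.11  1.44  1.26]
dpos [ 0.0045 -0.0014  0.0135] drot [ 0.04  0.11 -0.02]
```

Request:
{"fn": "arm_command", "kwargs": {
  "delta_rot": [
    [0, 0, 0],
    [0, 0, 0],
    [0, 0, 0],
    [0, 0, 0]
  ],
  "delta_pos": [
    [0.0015, -0.001, 0.0045],
    [0.003, -0.001, 0.009],
    [0.0045, -0.001, 0.0135],
    [0.0045, -0.001, 0.0135]
  ],
  "gripper": [0.6, 0.6, 0.6, 0.6]
}}

```text
time: 6.03
position: [0.637, -0.0999, 0.1006]
tool_rot: [0.986, 0.03, -0.164, 0.006]
ft_force: [-0.6, 0.6, -3.2]
grip_width: 0.0237
grip_force: 25.0
```

Request:
{"fn": "arm_command", "kwargs": {
  "delta_rot": [
    [0, 0, 0],
    [0, 0, 0],
    [0, 0, 0]
  ],
  "delta_pos": [
    [0.0007, 0, 0.0019],
    [0.0007, 0, 0.0019],
    [0.0007, 0, 0.0019]
  ],
  "gripper": [0.6, 0.6, 0.6]
}}

```text
time: 6.28
position: [0.6377, -0.1001, 0.0996]
tool_rot: [0.986, 0.03, -0.163, 0.006]
ft_force: [-0.1, 0.8, -1.9]
grip_width: 0.0239
grip_force: 25.0
```

Request:
{"fn": "arm_command", "kwargs": {
  "delta_rot": [
    [0, 0, 0],
    [0, 0, 0],
    [0, 0, 0]
  ],
  "delta_pos": [
    [0.0003, 0, 0.001],
    [0.0003, 0, 0.001],
    [0.0003, 0, 0.001]
  ],
  "gripper": [0.6, 0.6, 0.6]
}}

```text
time: 6.53
position: [0.6376, -0.1, 0.0986]
tool_rot: [0.986, 0.03, -0.163, 0.006]
ft_force: [-0.3, -0.1, -2.2]
grip_width: 0.0237
grip_force: 25.0
```

Request:
{"fn": "arm_command", "kwargs": {
  "delta_rot": [
    [0, 0, 0],
    [0, 0, 0],
    [0, 0, 0]
  ],
  "delta_pos": [
    [0.0005, 0, 0.0014],
    [0.0005, 0, 0.0014],
    [0.0005, 0, 0.0014]
  ],
  "gripper": [0.6, 0.6, 0.6]
}}

```text
time: 6.78
position: [0.6375, -0.1, 0.0968]
tool_rot: [0.986, 0.03, -0.164, 0.006]
ft_force: [0.5, 0.5, -2.2]
grip_width: 0.0239
grip_force: 25.0
```

Request:
{"fn": "arm_command", "kwargs": {
  "delta_rot": [
    [0, 0, 0],
    [0, 0, 0],
    [0, 0, 0]
  ],
  "delta_pos": [
    [0.0005, 0, 0.0014],
    [0.0005, 0, 0.0014],
    [0.0005, 0, 0.0014]
  ],
  "gripper": [0.6, 0.6, 0.6]
}}

```text
time: 7.03
position: [0.6375, -0.1, 0.0954]
tool_rot: [0.986, 0.03, -0.164, 0.006]
ft_force: [0.2, -0.5, -2.6]
grip_width: 0.0239
grip_force: 25.0
```

Request:
{"fn": "arm_command", "kwargs": {
  "delta_rot": [
    [0, 0, 0],
    [0, 0, 0],
    [0, 0, 0]
  ],
  "delta_pos": [
    [0.0003, 0, 0.001],
    [0.0003, 0, 0.001],
    [0.0003, 0, 0.001]
  ],
  "gripper": [0.6, 0.6, 0.6]
}}

```text
time: 7.28
position: [0.6375, -0.1, 0.0944]
tool_rot: [0.986, 0.03, -0.164, 0.006]
ft_force: [-1.4, 0.2, -2.1]
grip_width: 0.0241
grip_force: 25.0
```

Request:
{"fn": "arm_command", "kwargs": {
  "delta_rot": [
    [0, 0, 0],
    [0, 0, 0],
    [0, 0, 0]
  ],
  "delta_pos": [
    [0.0003, 0, 0.001],
    [0.0003, 0, 0.001],
    [0.0003, 0, 0.001]
  ],
  "gripper": [0.6, 0.6, 0.6]
}}

```text
time: 7.53
position: [0.6375, -0.1, 0.0933]
tool_rot: [0.986, 0.03, -0.164, 0.006]
ft_force: [0.3, 0.5, -2.3]
grip_width: 0.024
grip_force: 25.0
```

Request:
{"fn": "arm_command", "kwargs": {
  "delta_rot": [
    [0, 0, 0],
    [0, 0, 0],
    [0, 0, 0]
  ],
  "delta_pos": [
    [0.0003, 0, 0.001],
    [0.0003, 0, 0.001],
    [0.0003, 0, 0.001]
  ],
  "gripper": [0.6, 0.6, 0.6]
}}

```text
time: 7.78
position: [0.6375, -0.1, 0.0923]
tool_rot: [0.986, 0.03, -0.164, 0.006]
ft_force: [1.0, 0.2, -1.4]
grip_width: 0.0238
grip_force: 25.0
```

Request:
{"fn": "arm_command", "kwargs": {
  "delta_rot": [
    [0, 0, 0],
    [0, 0, 0],
    [0, 0, 0]
  ],
  "delta_pos": [
    [0.0003, 0, 0.001],
    [0.0003, 0, 0.001],
    [0.0003, 0, 0.001]
  ],
  "gripper": [0.6, 0.6, 0.6]
}}

```text
time: 8.03
position: [0.6374, -0.1, 0.0912]
tool_rot: [0.986, 0.03, -0.164, 0.006]
ft_force: [-0.3, -0.6, -1.4]
grip_width: 0.024
grip_force: 25.0
```

Request:
{"fn": "arm_command", "kwargs": {
  "delta_rot": [
    [0, 0, 0],
    [0, 0, 0],
    [0, 0, 0]
  ],
  "delta_pos": [
    [0.0003, 0, 0.001],
    [0.0003, 0, 0.001],
    [0.0003, 0, 0.001]
  ],
  "gripper": [0.6, 0.6, 0.6]
}}

```text
time: 8.28
position: [0.6376, -0.1001, 0.0904]
tool_rot: [0.986, 0.03, -0.163, 0.006]
ft_force: [-0.1, -0.2, -1.9]
grip_width: 0.0239
grip_force: 25.0
```

Request:
{"fn": "arm_command", "kwargs": {
  "delta_rot": [
    [0, 0, 0],
    [0, 0, 0],
    [0, 0, 0]
  ],
  "delta_pos": [
    [0.0003, 0, 0.001],
    [0.0003, 0, 0.001],
    [0.0003, 0, 0.001]
  ],
  "gripper": [0.6, 0.6, 0.6]
}}

```text
time: 8.53
position: [0.6376, -0.1001, 0.0901]
tool_rot: [0.986, 0.03, -0.163, 0.006]
ft_force: [-0.7, 0.4, 3.4]
grip_width: 0.0239
grip_force: 25.0
```

Request:
{"fn": "arm_command", "kwargs": {
  "delta_rot": [
    [0, 0, 0],
    [0, 0, 0],
    [0, 0, 0],
    [0, 0, 0],
    [0, 0, 0],
    [0, 0, 0],
    [0, 0, 0]
  ],
  "delta_pos": [
    [-0.0013, 0, -0.0038],
    [-0.0013, 0, -0.0038],
    [0.007, 0, -0.0067],
    [0.016, 0, -0.0096],
    [0.0242, 0, -0.0125],
    [0.0242, 0, -0.0125],
    [0.0242, 0, -0.0125]
  ],
  "gripper": [0.6, 0.6, 0.6, 0.6, 0.6, 0.6, 0.6]
}}

```text
time: 9.12
position: [0.664, -0.0983, 0.0925]
tool_rot: [0.986, 0.03, -0.164, 0.006]
ft_force: [-0.2, -0.9, -1.3]
grip_width: 0.0239
grip_force: 25.0
```

```bash
python3 d.py .6645 -.0975 .0712 3.5 18.9
```

```text
now [ 0.664  -0.0983  0.0925] yaw/tilt [ 3.46 18.89 -0.1 ] F [-0.19 -0.9  -1.26] w 0.0239 gf 24.96222465822939 t 9.1167 q [-0.26  0.88  1.13 -0.11  1.45  1.27]
dpos [ 0.0074 -0.0008  0.02  ] drot [ 0.08 -0.01 -0.04]
```

Lower it in stages and watch the force in case the lip is still over the edge.

Request:
{"fn": "arm_command", "kwargs": {
  "delta_rot": [
    [0, 0, 0],
    [0, 0, 0],
    [0, 0, 0],
    [0, 0, 0]
  ],
  "delta_pos": [
    [0.001, 0, 0.003],
    [0.002, 0, 0.006],
    [0.003, 0, 0.008],
    [0.003, 0, 0.008]
  ],
  "gripper": [0.6, 0.6, 0.6, 0.6]
}}

```text
time: 9.45
position: [0.6637, -0.0983, 0.0838]
tool_rot: [0.986, 0.03, -0.164, 0.006]
ft_force: [-0.4, 0.3, -2.6]
grip_width: 0.0235
grip_force: 25.0
```

Request:
{"fn": "arm_command", "kwargs": {
  "delta_rot": [
    [0, 0, 0],
    [0, 0, 0],
    [0, 0, 0],
    [0, 0, 0],
    [0, 0, 0],
    [0, 0, 0],
    [0, 0, 0]
  ],
  "delta_pos": [
    [0.001, 0, 0.002],
    [0.0015, 0, 0.004],
    [0.002, 0, 0.006],
    [0.003, 0, 0.008],
    [0.004, 0, 0.01],
    [0.0044, 0, 0.012],
    [0.0044, 0, 0.012]
  ],
  "gripper": [0.6, 0.6, 0.6, 0.6, 0.6, 0.6, 0.6]
}}

```text
time: 10.03
position: [0.6645, -0.0983, 0.0713]
tool_rot: [0.986, 0.03, -0.164, 0.006]
ft_force: [-0.2, 0.2, -1.8]
grip_width: 0.0239
grip_force: 25.0
```

```bash
python3 - <<'E'
from h import *
b=cam('side');cv2.imwrite('pics/s3.png',cv2.resize(b['pixels'][140:200,190:270],(800,600)))
E
python3 d.py .6522 -.0982 .0709 3.5 18.9
```

```text
now [ 0.6646 -0.0983  0.0716] yaw/tilt [ 3.44 18.88 -0.1 ] F [ 0.29  0.62 -2.29] w 0.0238 gf 24.96220155604533 t 10.0833 q [-0.26  0.9   1.13 -0.11  1.42  1.28]
dpos [-0.0115 -0.0009  0.0046] drot [ 0.08 -0.02 -0.05]
```

View pics/s3.png

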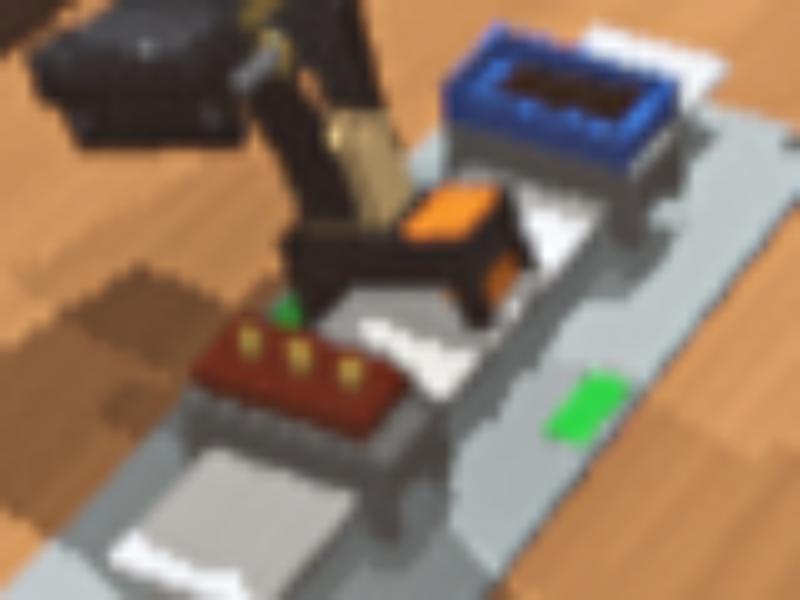

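The hook wall is beyond the far edge, the near end is up and there's no contact force. I'll pull the lip in under the flange.

Request:
{"fn": "arm_command", "kwargs": {
  "delta_rot": [
    [0, 0, 0],
    [0, 0, 0],
    [0, 0, 0],
    [0, 0, 0]
  ],
  "delta_pos": [
    [-0.002, 0, 0.0011],
    [-0.004, 0, 0.0019],
    [-0.0058, 0, 0.0025],
    [-0.0058, 0, 0.0025]
  ],
  "gripper": [0.6, 0.6, 0.6, 0.6]
}}

```text
time: 10.42
position: [0.658, -0.0988, 0.0716]
tool_rot: [0.986, 0.03, -0.164, 0.006]
ft_force: [-0.2, 1.0, -2.5]
grip_width: 0.0238
grip_force: 25.0
```

Request:
{"fn": "arm_command", "kwargs": {
  "delta_rot": [
    [0, 0, 0],
    [0, 0, 0],
    [0, 0, 0]
  ],
  "delta_pos": [
    [-0.0014, 0, 0.0005],
    [-0.0028, 0, 0.001],
    [-0.0028, 0, 0.001]
  ],
  "gripper": [0.6, 0.6, 0.6]
}}

```text
time: 10.67
position: [0.6552, -0.099, 0.0715]
tool_rot: [0.986, 0.03, -0.164, 0.006]
ft_force: [-0.3, 0.5, -2.0]
grip_width: 0.024
grip_force: 25.0
```

Request:
{"fn": "arm_command", "kwargs": {
  "delta_rot": [
    [0, 0, 0],
    [0, 0, 0],
    [0, 0, 0]
  ],
  "delta_pos": [
    [-0.0014, 0, 0.0005],
    [-0.0014, 0, 0.0005],
    [-0.0014, 0, 0.0005]
  ],
  "gripper": [0.6, 0.6, 0.6]
}}

```text
time: 10.92
position: [0.6541, -0.0991, 0.0714]
tool_rot: [0.986, 0.03, -0.164, 0.006]
ft_force: [-0.5, 0.4, -2.3]
grip_width: 0.0237
grip_force: 25.0
```

Request:
{"fn": "arm_command", "kwargs": {
  "delta_rot": [
    [0, 0, 0],
    [0, 0, 0],
    [0, 0, 0]
  ],
  "delta_pos": [
    [-0.0008, 0, 0.0006],
    [-0.0008, 0, 0.0006],
    [-0.0008, 0, 0.0006]
  ],
  "gripper": [0.6, 0.6, 0.6]
}}

```text
time: 11.17
position: [0.6531, -0.0991, 0.071]
tool_rot: [0.986, 0.03, -0.164, 0.006]
ft_force: [-0.3, 1.0, -1.7]
grip_width: 0.0239
grip_force: 25.0
```

Request:
{"fn": "arm_command", "kwargs": {
  "delta_rot": [
    [0, 0, 0],
    [0, 0, 0],
    [0, 0, 0]
  ],
  "delta_pos": [
    [-0.0009, 0, 0.0003],
    [-0.0009, 0, 0.0003],
    [-0.0009, 0, 0.0003]
  ],
  "gripper": [0.6, 0.6, 0.6]
}}

```text
time: 11.42
position: [0.6522, -0.0992, 0.0711]
tool_rot: [0.986, 0.03, -0.164, 0.006]
ft_force: [-0.1, 0.5, -1.8]
grip_width: 0.0239
grip_force: 25.0
```

```bash
cat > pos.py <<'E'
from m import *
# patch in side view -> rail coords at given world z guesses
import sys
_,L=blobs(b,(10,170,140),(25,255,255),(200,260,140,190))
bay=np.array([.6312,-.0995]);ex=np.array([np.cos(.061),np.sin(.061)]);ey=np.array([-ex[1],ex[0]])
for ce,ar in L:
    for z in map(float,sys.argv[1:]):
        d=plane(b,*ce,z)[:2]-bay; print(ce.round(1),ar,z,'rail xy mm',(1000*np.array([d@ex,d@ey])).round(1))
E
python3 pos.py .076; python3 d.py
```

```text
[237.4 161.8] 32 0.076 rail xy mm [-19.2   1.6]
now [ 0.6522 -0.0992  0.0711] yaw/tilt [ 3.44 18.83 -0.11] F [-1.12 -0.14 -2.78] w 0.0234 gf 24.96231535806146 t 11.5167 q [-0.27  0.89  1.17 -0.11  1.39  1.28]
```

```bash
python3 d.py .6486 -.0986 .0705 3.5 12.6
```

```text
now [ 0.6522 -0.0992  0.0711] yaw/tilt [ 3.44 18.83 -0.11] F [-1.12 -0.14 -2.78] w 0.0234 gf 24.96231535806146 t 11.5167 q [-0.27  0.89  1.17 -0.11  1.39  1.28]
dpos [-0.0032 -0.0008  0.0017] drot [ 0.1   6.23 -0.05]
```

Request:
{"fn": "arm_command", "kwargs": {
  "delta_rot": [
    [0, 1, 0],
    [0, 2, 0],
    [0, 3.1, 0],
    [0, 4.2, 0],
    [0, 5.2, 0],
    [0, 6.2, 0],
    [0, 6.2, 0],
    [0, 6.2, 0]
  ],
  "delta_pos": [
    [-0.0005, 0, 0.0003],
    [-0.001, 0, 0.0006],
    [-0.0016, 0, 0.0009],
    [-0.0021, 0, 0.0011],
    [-0.0027, 0, 0.0014],
    [-0.0032, 0, 0.0017],
    [-0.0032, 0, 0.0017],
    [-0.0032, 0, 0.0017]
  ],
  "gripper": [0.6, 0.6, 0.6, 0.6, 0.6, 0.6, 0.6, 0.6]
}}

```text
time: 12.18
position: [0.6483, -0.0994, 0.0708]
tool_rot: [0.993, 0.03, -0.11, 0.004]
ft_force: [-1.3, 1.0, -1.0]
grip_width: 0.0238
grip_force: 25.0
```

```bash
python3 pos.py .07; python3 d.py .6475 -.0986 .070 3.5 11.5
```

```text
[238.5 163. ] 36 0.07 rail xy mm [-22.   -0.9]
now [ 0.6484 -0.0994  0.0706] yaw/tilt [ 3.45 12.71 -0.1 ] F [-1.64 -0.23 -1.09] w 0.0236 gf 24.96212484089483 t 12.2833 q [-0.29  0.84  1.28 -0.08  1.24  1.26]
dpos [-0.0007 -0.0008  0.0008] drot [ 0.09  1.21 -0.04]
```

Request:
{"fn": "arm_command", "kwargs": {
  "delta_rot": [
    [0, 0, 0],
    [0, 0, 0],
    [0, 0, 0]
  ],
  "delta_pos": [
    [-0.001, 0, 0.0002],
    [-0.0015, 0, 0.0003],
    [-0.0015, 0, 0.0003]
  ],
  "gripper": [0.6, 0.6, 0.6]
}}

```text
time: 12.53
position: [0.6473, -0.0995, 0.0704]
tool_rot: [0.993, 0.03, -0.11, 0.004]
ft_force: [0.6, -0.8, -2.3]
grip_width: 0.0239
grip_force: 25.0
```

Request:
{"fn": "arm_command", "kwargs": {
  "delta_rot": [
    [0, 0, 0],
    [0, 0, 0],
    [0, 0, 0]
  ],
  "delta_pos": [
    [-0.001, 0, 0.0002],
    [-0.001, 0, 0.0002],
    [-0.001, 0, 0.0002]
  ],
  "gripper": [0.6, 0.6, 0.6]
}}

```text
time: 12.78
position: [0.6461, -0.0995, 0.0704]
tool_rot: [0.993, 0.03, -0.11, 0.004]
ft_force: [1.1, 0.1, -1.7]
grip_width: 0.0242
grip_force: 25.0
```

Request:
{"fn": "arm_command", "kwargs": {
  "delta_rot": [
    [0, 0, 0],
    [0, 0, 0],
    [0, 0, 0]
  ],
  "delta_pos": [
    [-0.001, 0, 0.0002],
    [-0.001, 0, 0.0002],
    [-0.001, 0, 0.0002]
  ],
  "gripper": [0.6, 0.6, 0.6]
}}

```text
time: 13.03
position: [0.6456, -0.0996, 0.0705]
tool_rot: [0.994, 0.03, -0.109, 0.004]
ft_force: [1.5, 0.4, -3.9]
grip_width: 0.0239
grip_force: 25.0
```

Request:
{"fn": "arm_command", "kwargs": {
  "delta_rot": [
    [0, 0, 0],
    [0, 0, 0],
    [0, 0, 0]
  ],
  "delta_pos": [
    [-0.0009, 0, 0.0007],
    [-0.0009, 0, 0.0007],
    [-0.0009, 0, 0.0007]
  ],
  "gripper": [0.6, 0.6, 0.6]
}}

```text
time: 13.28
position: [0.6453, -0.0997, 0.0704]
tool_rot: [0.994, 0.03, -0.108, 0.004]
ft_force: [2.9, 0.9, -2.6]
grip_width: 0.0238
grip_force: 25.0
```

```bash
python3 pos.py .069; python3 d.py
```

```text
[239.1 163.5] 38 0.069 rail xy mm [-24.7  -0.2]
now [ 0.6453 -0.0996  0.0704] yaw/tilt [ 3.45 12.46 -0.13] F [ 4.63  1.14 -2.6 ] w 0.024 gf 24.965589749190258 t 13.3833 q [-0.29  0.83  1.29 -0.08  1.23  1.26]
```

Request:
{"fn": "arm_command", "kwargs": {
  "delta_rot": [
    [0, 0.6, 0],
    [0, 1.2, 0],
    [0, 1.2, 0],
    [0, 1.2, 0]
  ],
  "delta_pos": [
    [0, 0, 0],
    [0, 0, 0],
    [0, 0, 0.0003],
    [0, 0, 0.0003]
  ],
  "gripper": [0.6, 0.6, 0.6, 0.6]
}}

```text
time: 13.72
position: [0.6446, -0.0997, 0.0701]
tool_rot: [0.995, 0.03, -0.098, 0.004]
ft_force: [4.9, 0.7, -2.0]
grip_width: 0.0241
grip_force: 25.0
```

Request:
{"fn": "arm_command", "kwargs": {
  "delta_rot": [
    [0, 0, 0],
    [0, 0, 0],
    [0, 0, 0],
    [0, 0, 0]
  ],
  "delta_pos": [
    [0, 0, 0],
    [0, 0, 0],
    [0, 0, 0],
    [0, 0, 0]
  ],
  "gripper": [0.3, 0.0, -0.2, -0.2]
}}

```text
time: 14.05
position: [0.6427, -0.0997, 0.0698]
tool_rot: [0.994, 0.03, -0.101, 0.004]
ft_force: [0.7, -0.1, 0.3]
grip_width: 0.0429
grip_force: 0.0
```

```bash
python3 - <<'E'
from h import *
b=cam('side');cv2.imwrite('pics/s4.png',cv2.resize(b['pixels'][140:200,190:270],(800,600)))
E
python3 pos.py .067;python3 d.py
```

```text
[239.2 163.9] 38 0.067 rail xy mm [-24.8  -0.9]
now [ 0.6435 -0.0997  0.0698] yaw/tilt [ 3.45 11.5  -0.1 ] F [-0.24 -1.03 -0.45] w 0.05 gf 0.0 t 14.2 q [-0.29  0.82  1.31 -0.08  1.2   1.25]
```

View pics/s4.png

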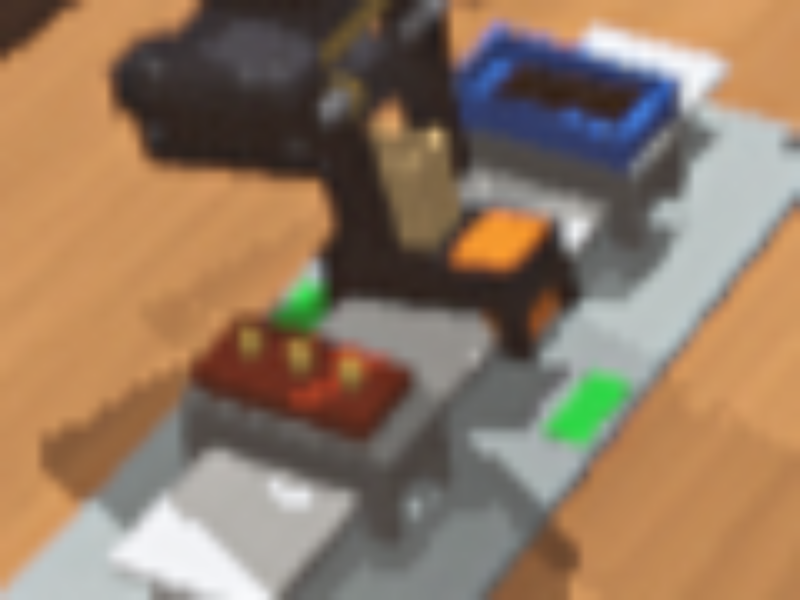

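The rest is hooked and propped near end up, with the fingers open on both sides of the block and both tags visible. I'll withdraw, close the fingers and go above the patch.

Request:
{"fn": "arm_command", "kwargs": {
  "delta_rot": [
    [0, 0, 0],
    [0, 0, 0],
    [0, 0, 0],
    [0, 0, 0],
    [0, 0, 0],
    [0, 0, 0]
  ],
  "delta_pos": [
    [0, 0, -0.005],
    [0, 0, -0.02],
    [0, 0, -0.04],
    [0, 0, -0.06],
    [0, 0, -0.07],
    [0, 0, -0.07]
  ],
  "gripper": [-0.2, -0.2, -0.2, -0.2, -0.2, -0.2]
}}

```text
time: 14.7
position: [0.6602, -0.0992, 0.1416]
tool_rot: [0.995, 0.03, -0.096, 0.005]
ft_force: [-0.7, 0.2, 0.3]
grip_width: 0.0522
grip_force: 0.0
```

```bash
python3 pos.py .069; python3 d.py .6015 -.1013 .120 3.5 0
```

```text
[239.2 163.9] 37 0.069 rail xy mm [-26.4   1.8]
now [ 0.6576 -0.0986  0.1384] yaw/tilt [ 3.46 11.44 -0.11] F [-0.24  0.29 -0.7 ] w 0.052 gf 0.0 t 14.8 q [-0.28  0.76  1.23 -0.07  1.34  1.25]
dpos [-0.0514 -0.0008  0.0292] drot [ 0.11 11.44 -0.03]
```

Request:
{"fn": "arm_command", "kwargs": {
  "delta_rot": [
    [0, 3, 0],
    [0, 6, 0],
    [0, 9, 0],
    [0, 11.4, 0],
    [0, 11.4, 0],
    [0, 11.4, 0],
    [0, 11.4, 0]
  ],
  "delta_pos": [
    [-0.011, 0, 0.002],
    [-0.022, 0, 0.006],
    [-0.034, 0, 0.012],
    [-0.044, 0, 0.02],
    [-0.0514, -0.0008, 0.029],
    [-0.0514, -0.0008, 0.029],
    [-0.0514, -0.0008, 0.029]
  ],
  "gripper": [1, 1, 1, 1, 1, 1, 1]
}}

```text
time: 15.38
position: [0.6005, -0.1011, 0.1189]
tool_rot: [1.0, 0.03, -0.002, 0.0]
ft_force: [-0.2, 0.6, -0.2]
grip_width: 0.0139
grip_force: 0.0
```

Request:
{"fn": "arm_command", "kwargs": {
  "delta_rot": [
    [0, 0, 0],
    [0, 0, 0],
    [0, 0, 0],
    [0, 0, 0],
    [0, 0, 0],
    [0, 0, 0]
  ],
  "delta_pos": [
    [0, 0, 0.01],
    [0, 0, 0.02],
    [0, 0, 0.03],
    [0, 0, 0.038],
    [0, 0, 0.038],
    [0, 0, 0.038]
  ],
  "gripper": [1, 1, 1, 1, 1, 1]
}}

```text
time: 15.88
position: [0.6013, -0.1011, 0.081]
tool_rot: [1.0, 0.03, -0.001, 0.001]
ft_force: [0.5, -0.3, -0.0]
grip_width: 0.0005
grip_force: 0.0
```

```bash
python3 d.py .6015 -.1013 .076 3.5 0
```

```text
now [ 0.6013 -0.1011  0.081 ] yaw/tilt [ 3.49  0.15 -0.06] F [ 0.48 -0.29 -0.04] w 0.0005 gf 0.0 t 15.8833 q [-0.35  0.69  1.58 -0.    0.87  1.16]
dpos [0.0002 0.0002 0.005 ] drot [ 0.06  0.15 -0.01]
```

Request:
{"fn": "arm_command", "kwargs": {
  "delta_rot": [
    [0, 0, 0],
    [0, 0, 0],
    [0, 0, 0]
  ],
  "delta_pos": [
    [0, 0, 0.002],
    [0, 0, 0.004],
    [0, 0, 0.004]
  ],
  "gripper": [1, 1, 1]
}}

```text
time: 16.13
position: [0.6018, -0.1014, 0.0782]
tool_rot: [1.0, 0.03, -0.0, 0.001]
ft_force: [-0.0, 0.4, 0.3]
grip_width: 0.0008
grip_force: 0.0
```

Request:
{"fn": "arm_command", "kwargs": {
  "delta_rot": [
    [0, 0, 0],
    [0, 0, 0],
    [0, 0, 0]
  ],
  "delta_pos": [
    [0, 0, 0.001],
    [0, 0, 0.002],
    [0, 0, 0.002]
  ],
  "gripper": [1, 1, 1]
}}

```text
time: 16.38
position: [0.6017, -0.1014, 0.0762]
tool_rot: [1.0, 0.03, -0.0, 0.001]
ft_force: [0.7, 0.3, -0.2]
grip_width: 0.0002
grip_force: 0.0
```

Request:
{"fn": "arm_command", "kwargs": {
  "delta_rot": [
    [0, 0, 0],
    [0, 0, 0],
    [0, 0, 0]
  ],
  "delta_pos": [
    [0, 0, 0.001],
    [0, 0, 0.0015],
    [0, 0, 0.0015]
  ],
  "gripper": [1, 1, 1]
}}

```text
time: 16.63
position: [0.6017, -0.1014, 0.0746]
tool_rot: [1.0, 0.03, -0.0, 0.001]
ft_force: [-0.2, 0.0, 0.8]
grip_width: 0.0001
grip_force: 0.0
```

Request:
{"fn": "arm_command", "kwargs": {
  "delta_rot": [
    [0, 0, 0],
    [0, 0, 0],
    [0, 0, 0]
  ],
  "delta_pos": [
    [0, 0, 0.001],
    [0, 0, 0.0015],
    [0, 0, 0.0015]
  ],
  "gripper": [1, 1, 1]
}}

```text
time: 16.88
position: [0.6016, -0.1014, 0.073]
tool_rot: [1.0, 0.03, -0.0, 0.001]
ft_force: [0.1, 0.1, -1.0]
grip_width: 0.0003
grip_force: 0.0
```

Request:
{"fn": "arm_command", "kwargs": {
  "delta_rot": [
    [0, 0, 0],
    [0, 0, 0],
    [0, 0, 0]
  ],
  "delta_pos": [
    [0, 0, 0.001],
    [0, 0, 0.0015],
    [0, 0, 0.0015]
  ],
  "gripper": [1, 1, 1]
}}

```text
time: 17.13
position: [0.6017, -0.1015, 0.0719]
tool_rot: [1.0, 0.03, -0.0, 0.001]
ft_force: [-1.2, 0.2, 2.7]
grip_width: 0.0004
grip_force: 1.1
```

Request:
{"fn": "arm_command", "kwargs": {
  "delta_rot": [
    [0, 0, 0],
    [0, 0, 0],
    [0, 0, 0]
  ],
  "delta_pos": [
    [0, 0, 0.001],
    [0, 0, 0.0015],
    [0, 0, 0.0015]
  ],
  "gripper": [1, 1, 1]
}}

```text
time: 17.38
position: [0.6012, -0.1014, 0.0703]
tool_rot: [1.0, 0.03, -0.001, 0.001]
ft_force: [-2.8, 0.2, 4.6]
grip_width: 0.0002
grip_force: 2.2
```

Request:
{"fn": "arm_command", "kwargs": {
  "delta_rot": [
    [0, 0, 0],
    [0, 0, 0],
    [0, 0, 0]
  ],
  "delta_pos": [
    [-0.0005, 0, 0.001],
    [-0.0007, 0, 0.0015],
    [-0.0007, 0, 0.0015]
  ],
  "gripper": [1, 1, 1]
}}

```text
time: 17.63
position: [0.6006, -0.1015, 0.0689]
tool_rot: [1.0, 0.03, -0.001, 0.001]
ft_force: [-2.6, 0.1, 4.4]
grip_width: 0.0004
grip_force: 2.6
```

Request:
{"fn": "arm_command", "kwargs": {
  "delta_rot": [
    [0, 0, 0],
    [0, 0, 0],
    [0, 0, 0]
  ],
  "delta_pos": [
    [-0.0005, 0, 0.001],
    [-0.001, 0, 0.002],
    [-0.001, 0, 0.002]
  ],
  "gripper": [1, 1, 1]
}}

```text
time: 17.88
position: [0.5997, -0.1016, 0.0671]
tool_rot: [1.0, 0.03, -0.001, 0.001]
ft_force: [-3.5, 0.1, 5.8]
grip_width: 0.0006
grip_force: 2.8
```

Request:
{"fn": "arm_command", "kwargs": {
  "delta_rot": [
    [0, 0, 0],
    [0, 0, 0],
    [0, 0, 0]
  ],
  "delta_pos": [
    [-0.0005, 0, 0.001],
    [-0.001, 0, 0.002],
    [-0.001, 0, 0.002]
  ],
  "gripper": [1, 1, 1]
}}

```text
time: 18.13
position: [0.5992, -0.1016, 0.0643]
tool_rot: [1.0, 0.03, 0.0, 0.001]
ft_force: [0.6, 0.8, -0.1]
grip_width: 0.0002
grip_force: 0.0
```

Request:
{"fn": "arm_command", "kwargs": {
  "delta_rot": [
    [0, 0, 0],
    [0, 0, 0],
    [0, 0, 0]
  ],
  "delta_pos": [
    [-0.0005, 0, 0.001],
    [-0.0008, 0, 0.0015],
    [-0.0008, 0, 0.0015]
  ],
  "gripper": [1, 1, 1]
}}

```text
time: 18.38
position: [0.5981, -0.1016, 0.0627]
tool_rot: [1.0, 0.03, -0.0, 0.001]
ft_force: [-0.2, 0.2, -0.2]
grip_width: 0.0005
grip_force: 0.0
```

```bash
python3 - <<'E'
from h import *
b=cam('side');cv2.imwrite('pics/s5.png',cv2.resize(b['pixels'][140:200,190:270],(800,600)))
E
python3 pos.py .0575
```

```text
[240.6 167.6] 14 0.0575 rail xy mm [-33.6   5.9]
```

View pics/s5.png

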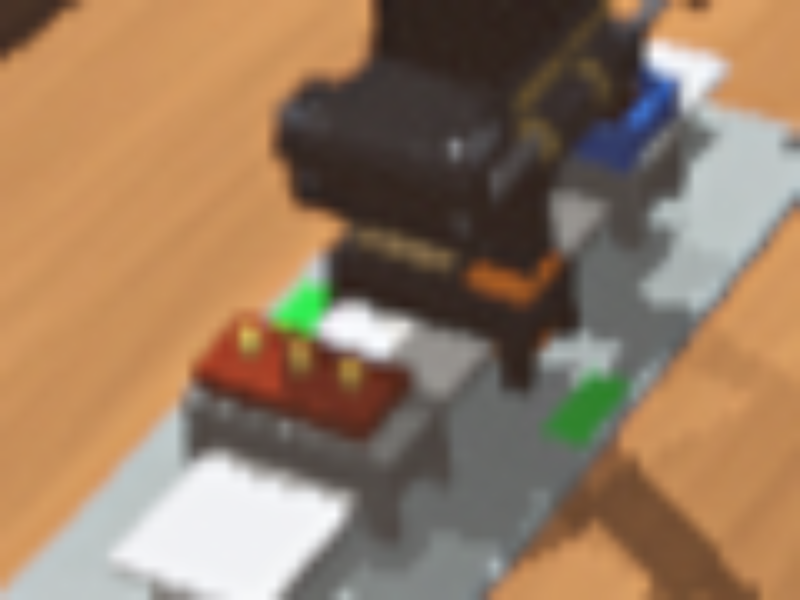

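The rest looks clicked down: it is level, and the patch is about 34 mm before the rail's centre, as it should be. I'll follow down gently to check it is fully home.

Request:
{"fn": "arm_command", "kwargs": {
  "delta_rot": [
    [0, 0, 0],
    [0, 0, 0],
    [0, 0, 0],
    [0, 0, 0]
  ],
  "delta_pos": [
    [-0.001, 0, 0.001],
    [-0.002, 0, 0.002],
    [-0.002, 0, 0.003],
    [-0.002, 0, 0.003]
  ],
  "gripper": [1, 1, 1, 1]
}}

```text
time: 18.87
position: [0.596, -0.1017, 0.0599]
tool_rot: [1.0, 0.03, -0.001, 0.001]
ft_force: [0.1, 0.4, 0.0]
grip_width: -0.0001
grip_force: 0.0
```

Request:
{"fn": "arm_command", "kwargs": {
  "delta_rot": [
    [0, 0, 0],
    [0, 0, 0],
    [0, 0, 0]
  ],
  "delta_pos": [
    [0, 0, 0.001],
    [0, 0, 0.001],
    [0, 0, 0.001]
  ],
  "gripper": [1, 1, 1]
}}

```text
time: 19.12
position: [0.5963, -0.1018, 0.0592]
tool_rot: [1.0, 0.03, -0.0, 0.001]
ft_force: [-0.5, 0.1, 0.5]
grip_width: 0.0002
grip_force: 0.0
```

Request:
{"fn": "arm_command", "kwargs": {
  "delta_rot": [
    [0, 0, 0],
    [0, 0, 0],
    [0, 0, 0]
  ],
  "delta_pos": [
    [0, 0, 0.001],
    [0, 0, 0.001],
    [0, 0, 0.001]
  ],
  "gripper": [1, 1, 1]
}}

```text
time: 19.37
position: [0.5965, -0.1019, 0.0585]
tool_rot: [1.0, 0.03, 0.0, 0.001]
ft_force: [-0.7, 0.1, 2.2]
grip_width: 0.0002
grip_force: 1.1
```

Request:
{"fn": "arm_command", "kwargs": {
  "delta_rot": [
    [0, 0, 0],
    [0, 0, 0],
    [0, 0, 0]
  ],
  "delta_pos": [
    [0, 0, 0.001],
    [0, 0, 0.001],
    [0, 0, 0.001]
  ],
  "gripper": [1, 1, 1]
}}

```text
time: 19.62
position: [0.5965, -0.1019, 0.0584]
tool_rot: [1.0, 0.03, 0.0, 0.001]
ft_force: [-2.2, 1.8, 8.6]
grip_width: 0.0003
grip_force: 4.0
```

Firm contact at 58.4 mm, so the patch is at home height. I'll retract and check from the cameras.

Request:
{"fn": "arm_command", "kwargs": {
  "delta_rot": [
    [0, 0, 0],
    [0, 0, 0],
    [0, 0, 0],
    [0, 0, 0],
    [0, 0, 0],
    [0, 0, 0],
    [0, 0, 0],
    [0, 0, 0]
  ],
  "delta_pos": [
    [0, 0, -0.01],
    [0, 0, -0.04],
    [-0.03, 0, -0.08],
    [-0.06, 0, -0.11],
    [-0.09, 0, -0.13],
    [-0.12, 0, -0.15],
    [-0.15, 0, -0.15],
    [-0.15, 0, -0.15]
  ],
  "gripper": [1, 1, 1, 1, 1, 1, 1, 1]
}}

```text
time: 20.28
position: [0.4406, -0.109, 0.2083]
tool_rot: [1.0, 0.03, -0.003, 0.0]
ft_force: [-0.4, -0.2, -1.1]
grip_width: 0.0003
grip_force: 0.0
```

Request:
{"fn": "arm_command", "kwargs": {
  "delta_rot": [
    [0, 0, 0],
    [0, 0, 0],
    [0, 0, 0],
    [0, 0, 0],
    [0, 0, 0],
    [0, 0, 0],
    [0, 0, 0],
    [0, 0, 0],
    [0, 0, 0],
    [0, 0, 0]
  ],
  "delta_pos": [
    [0, 0.03, 0],
    [0, 0.06, 0],
    [0, 0.09, 0],
    [0, 0.12, 0],
    [0, 0.15, 0],
    [0, 0.18, 0],
    [0, 0.21, 0],
    [0, 0.24, 0],
    [0, 0.27, 0],
    [0, 0.27, 0]
  ],
  "gripper": [1, 1, 1, 1, 1, 1, 1, 1, 1, 1]
}}

```text
time: 21.12
position: [0.4641, -0.387, 0.2079]
tool_rot: [1.0, 0.028, 0.001, 0.004]
ft_force: [1.2, -0.2, 0.4]
grip_width: 0.0002
grip_force: 0.0
```

Run:
```python
from r import rect,a,b,cv2,np
R=(260,320,120,190)
rect(a,(18,200,120),(30,255,255),R,.058,'PATCH top'); rect(a,(20,40,120),(35,140,255),R,.094,'BLOCK top')
rect(b,(10,170,140),(25,255,255),(200,260,140,190),.058,'PATCH side')
cv2.imwrite('pics/s6.png',np.hstack([cv2.resize(b['pixels'][140:200,200:260],(400,400)),cv2.resize(a['pixels'][115:185,255:325],(400,400))]))
```

```text
Traceback (most recent call last):
  File "r.py", line 8, in <module>
    rect(a,(20,200,120),(30,255,255),g1,.039,'patch top')
    ~~~~^^^^^^^^^^^^^^^^^^^^^^^^^^^^^^^^^^^^^^^^^^^^^^^^^
  File "r.py", line 4, in rect
    n,lab,st,ce=cv2.connectedComponentsWithStats(m); i=1+np.argmax(st[1:,4])
                                                         ~~~~~~~~~^^^^^^^^^^
ValueError: attempt to get argmax of an empty sequence
```

```bash
sed -i '/^g1=/,$d' r.py
python3 - <<'E'
from r import rect,a,b,cv2,np
cv2.imwrite('pics/s6.png',np.hstack([cv2.resize(b['pixels'][140:200,200:260],(400,400)),cv2.resize(a['pixels'][115:185,255:325],(400,400))]))
R=(260,320,135,165)
rect(a,(18,200,120),(30,255,255),R,.058,'PATCH top'); rect(a,(20,40,120),(35,140,255),R,.094,'BLOCK top')
rect(b,(10,170,140),(25,255,255),(200,260,140,190),.058,'PATCH side')
E
```

```text
PATCH top 102 mean [ 599.1 -104.9] rect [ 600. -105.] [24.3 26.3] 0.3
BLOCK top 102 mean [ 635.1 -101.8] rect [ 635.3 -101.8] [26.2 25.4] 0.9
PATCH side 39 mean [ 599.4 -100.1] rect [599.4 -99.7] [28.4 28.4] 6.9
```

View pics/s6.png

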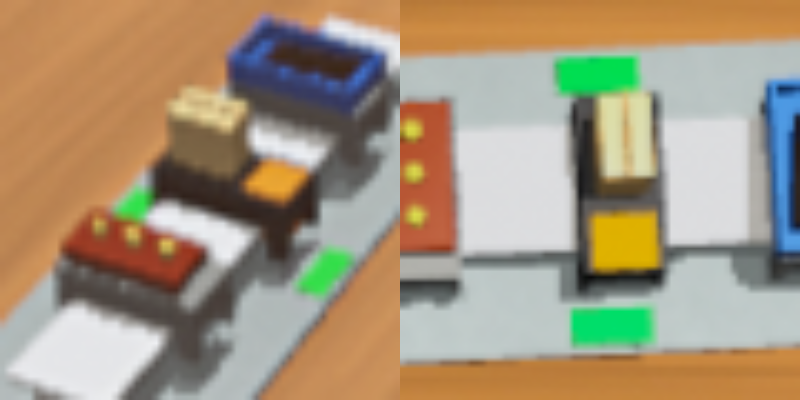

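The rest sits level between the tags, square to the rail, and the arm is clear of it. Handing in.

```bash
python3 -c "
from rig import robot
print(robot.hand_in())"
```

```text
the job is handed in; nothing more can be done
None
```

The rest is clipped onto the rail, flat and centred between the green tags, and released with the arm clear; I handed the job in at about 21 s of the 72 s, and it returned no verdict.

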